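Pump up the marinating box

ROBOT

A 7-joint arm with a two-finger parallel gripper is mounted at the origin on a cart in front of the work surface, level with it; the furniture and walls round the work are solid. World frame = base frame: x ahead of the robot, y to its left, z up, the work surface at z = 0. Lengths are in mm, angles in rad, forces in N, time in s.
With the tool pointing down it reaches from about 425 to 875 mm from the base axis. Payload 9.9 kg.
Tool frame: the origin (TCP) lies on the centre line of the jaws, within the pads' length; the fingertips stand 14 mm ahead of it and the grasp point (between the pads) lies 5 mm behind it; z points along the fingers, y is the line along which they close (so a half turn about z gives the same grasp; the last joint's range is limited). The gripper opens to 85 mm and grips with 20 to 120 N. Pads are 22 mm wide; open, the fingers measure 114 mm over their backs; the gripper's body (76 mm by 85 mm) begins 54 mm behind the grasp point. The pads swing forward as they close: fully open they stand 13 mm farther back than shut.
Start: joints at [-1.358, 0.576, 0.025, 1.437, -0.015, 1.129, -0.057], TCP at [197.404, 645.492, 207.289] pointing down, gripper open.
Joint ranges: [-2.76, 2.76], [-0.34, 2.15], [-1.52, 1.57], [0.19, 2.46], [-1.09, 4.23], [0.17, 1.99], [-2.82, 2.82]. Speed limits (rad/s): [2.22, 2.22, 3.01, 3.01, 3.14, 3.14, 3.14].

INTERFACE

Orientations are given as a rotation vector (axis times angle).
In Python, from workcell import arm gives the robot as it stands.
- The arm moves only by the tool jog_arm, never from a script. Its argument "steps" is one flat list of numbers, 6 for each row, row after row: the shift along the tool's x, y, z in m, then the turn, a rotation vector about the tool's x, y, z in degrees. In form: [dx, dy, dz, rx, ry, rz, dx, dy, dz, rx, ry, rz, ...]. A call has exactly 10 rows; each row shifts and turns the commanded pose from where the row before left it, along the tool's axes as they then stand; what a row does not reach is not made up. A row lasts 1/12 s, in which the tool goes at most 41.7 mm and 7.16 degrees, less where a joint would pass 70% of its speed; a pose out of reach is approached as far as the arm can. A call with a gripper value outside its range is refused whole. "grip" is the finger opening in m, from 0 to 0.0854, set as the call begins (left out, the last holds). The fingers move at their own pace and stop on an object; "grip_force" is the grip in N (left out, the last holds). Time passes only in rows, so rows that do not move let the fingers close, or fill a call up. It gives the time, the measured TCP pose, the force, the opening and the grip force at its end, in the units of the state.
- arm.get_state(): the state, without advancing time (a new reading comes with each control period).
- arm.get_image(name): name is "scene" or "top"; returns the picture (480x640x3 uint8, red, green, blue); there is no depth.
- arm.camera_model(name): a dict with "fx", "fy", "cx", "cy" (pixels), "k1" (the pictures are not rectified: a ray, as slopes to the right and down, at radius r is drawn at 1 + k1 r^2 times it, then the intrinsics apply), "origin" and "attitude" of the camera in the world. Camera axes: x right, y down, z forward; pixel columns grow to the right and rows downward; lengths in mm; the calibration is good to about 2 mm. A picture is of the moment at which its call begins. camera_model takes no time and is no camera call.
- arm.close_job(): hands the job in; it is judged then, once.
Trained networks look in the newest picture that a camera, given by its name, has taken for a name from the list of things; names that differ only in an ending like _2 or _b are one class to them, and where a whole thing is asked for, a point or a joint stands for the part that bears it (a point fixed in the world has none). Each returns a list of dicts, best first, with "confidence" (0 to 1); they miss things now and then, are a little off and sometimes report something else, mostly with a low value. They report only what shows in the picture. A call takes as long as a camera call.
- arm.boxes_of(name, camera): "location" ([column, row] in pixels, amid what is visible of it).
- arm.place_of(name, camera): "location" ([column, row] in pixels: a listed point, or the origin of a listed thing).
The state is a dict: "time": time; "joints": joint angles; "joint_vel": joint speeds; "joint_efforts": joint torques, N m; "eef_pos": TCP position; "tcp_rot": TCP orientation; "force": force on the tool from outside, world axes, zero at the start; "moment": the same for the moment, N m; "grip_width": opening from 0.0 (shut) to 1.0 (fully open); "finger_force": force on a finger pad.
Only numpy, scipy, OpenCV 4.12 (cv2) and the standard library are available. Lean on these libraries where they do the work, as an engineer would, in place of code of your own. Each camera call takes 0.05 s, during which the arm holds its last target. There are 200 camera calls.

TASK

Pressurise the marinating box: with the fingertips, press the round pump knob on its lid all the way down and let it come all the way up again, over and over, until the steel indicator pin stands fully out of the lid; then let the knob come up and move away. Press only the knob: do not touch the pin, do not lift, tip or push the box about, and leave the soap dispenser, spice jar and salt shaker as they are.

Things in the scene. Friction and masses are not known exactly. Their poses are not given: they have to be found in the camera images.
- box: White rectangular food box with a grey lid, white end clips, full (1 to 1.5 kg), loose on the worktop. 116 mm (its x) by 190 mm (its y, 199 mm over the clips); lid top 96 mm above the worktop. Origin: centre of the underside; z up. On the lid, on the box's long centre line, the pump knob is at y = +45 mm and the indicator pin at y = -50 mm of the box frame. Yaw within about 0.5 rad of zero.
- plunger_top (a point): Centre of the flat top of the round black pump knob (44 mm across, 10 mm thick, on a 24 mm steel stem). 136 mm above the worktop when up, 116 mm when fully pressed; it moves with the knob.
- plunger (a joint): How far the pump knob is pressed, m: 0 fully up, 0.020 fully down (hard stop). A spring returns it within about 0.4 s; it takes about 3 N to start and 7 to 8 N to reach the bottom. A stroke counts only if it goes down at least about 18 mm and is let up to within about 2 mm of the top before the next; after the first, each full stroke raises the pin 6 mm.
- pin (a joint): How far the indicator pin stands out of its collar, m: 0 flush, about 0.030 fully out (28 mm or more counts as fully out). It starts between 0 and 0.013 and stays where it is between strokes; 3 to 5 full strokes are needed. Once it is fully out, more strokes do nothing.
- pin_tip (a point): Centre of the top of the steel indicator pin, 11 mm thick, rising from a 26 mm steel collar whose top is 101 mm above the worktop; the tip is about 131 mm above the worktop when fully out.
- soap_pump: Amber pump bottle, 66 mm across, 191 mm tall, loose; stands off one end of the box, about 155 mm from its centre (it and the spice jar may be swapped). Origin: centre of the underside. To be left alone.
- soap_pump_pump (a joint): How far the soap bottle's own pump head is pressed, m: 0 up, 0.010 down. To be left up.
- spice_jar: Spice jar with green cap, 46 mm across, 106 mm tall, loose; off the other end of the box, about 155 mm from its centre. Origin: centre of the underside.
- salt_shaker: Glass salt shaker, 44 mm across, 90 mm tall, loose; behind the box, about 115 mm from its centre. Origin: centre of the underside.

How it is judged (in metres and radians):
On the way, in this order (a step that is already met when the one before it is completed fails the run):
1. the pump knob is pressed fully down (value of joint plunger above 0.0175 m and contact force between the fingers and plunger above 0.5 N), for 0.05 s.
2. the knob is let up again (value of joint plunger below 0.003 m), for 0.05 s.
3. by more strokes the indicator pin has come fully out (value of joint pin above 0.028 m), for 0.1 s.
At the end, for the whole second after the job is handed in: The indicator pin stands at least 28 mm out, the pump knob is back up (within 3 mm), and the box stands level, at rest and within 20 mm of where it began (value of joint pin above 0.028 m and value of joint plunger below 0.003 m and angle between box's own z axis and vertical below 0.05 rad and distance of box from where it was at the start of the episode below 0.02 m and linear speed of box below 0.02 m/s); the robot touches nothing.
It fails at once if the indicator pin is touched (contact force between the fingers and pin above 0.5 N).
It fails at once if the box is lifted or tipped (height (world z) of box above 0.0125 m or angle between box's own z axis and vertical above 0.12 rad).
It fails at once if the box is shoved more than 30 mm (distance of box from where it was at the start of the episode above 0.03 m).
It fails at once if the soap bottle's pump is pressed (value of joint soap_pump_pump above 0.004 m).
It fails at once if a bystander is moved more than 20 mm (distance of any of soap_pump, spice_jar, salt_shaker from where it was at the start of the episode above 0.02 m).
It also fails if it takes over 48 s, if anything falls off the work surface, if the arm or the gripper's body presses on something with over 40 N, if the wrist force passes 120 N, or if a joint passes its speed limit or range.

## Working session

There is one attempt and no reset: what is moved stays moved. The work goes in short steps, Python scripts to look and compute and a tool call to move; the robot and the scene stay as the last step left them, time stands still between calls to the robot, and variables do not carry over. Pictures are saved under pics/ and viewed, at most 10 in all, crops included, and the job is handed in when it is done.

Besides the shell and the picture viewer there is one more tool, called after "Call:" in YAML: its name, and indented under it one key for each argument. jog_arm: Moves the arm, as the interface text tells. Its arguments: {"type":"object","properties":{"steps":{"type":"array","items":{"type":"number"}},"grip":{"type":"number"},"grip_force":{"type":"number"}},"required":["steps"]}

```bash
mkdir -p pics; cat > h.py <<'E'
import numpy as np, cv2
from scipy.spatial.transform import Rotation as R
from workcell import arm
def ray(cam,px):
    m=arm.camera_model(cam)
    K=np.array([[m['fx'],0,m['cx']],[0,m['fy'],m['cy']],[0,0,1.]])
    p=cv2.undistortPoints(np.array([[px]],float),K,np.array([m['k1'],0,0,0.]))[0,0]
    A=np.array(m['attitude'],float)
    A=A if A.shape==(3,3) else R.from_rotvec(A).as_matrix()
    return np.array(m['origin'],float),A@np.array([p[0],p[1],1])
def at_z(cam,px,z):
    o,d=ray(cam,px); return o+d*(z-o[2])/d[2]
E
python3 - <<'E'
from h import *
for c in ("scene","top"):
    cv2.imwrite(f"pics/{c}0.png",arm.get_image(c)[:,:,::-1]); print(arm.camera_model(c))
    for n,z in (("plunger_top",136),("box",0),("pin_tip",107),("soap_pump",0),("spice_jar",0),("salt_shaker",0)):
        for r in arm.place_of(n,c)[:2]: print(c,n,np.round(r['location'],1),round(r['confidence'],2),at_z(c,r['location'],z).round(1))
s=arm.get_state();print(s)
print(R.from_rotvec(s['tcp_rot']).as_matrix().round(3))
E
```

```text
{'fx': 512.1520242301914, 'fy': 512.1520242301914, 'cx': 317.521221699494, 'cy': 242.20752446114264, 'k1': -0.06396854468902256, 'origin': array([-13.05688003, 161.47884133, 831.99615291]), 'attitude': array([-1.12193601,  2.36006532, -0.99133663])}
scene plunger_top [317.3 261.4] 0.79 [ 509.8 -250.3  136. ]
scene box [332.5 301.3] 0.72 [ 502.2 -282.9   -0. ]
scene pin_tip [359.2 248.6] 0.45 [ 505.8 -354.5  107. ]
scene pin_tip [338. 299.] 0.42 [ 433.7 -237.   107. ]
scene soap_pump [390.9 272. ] 0.94 [ 483.9 -435.4    0. ]
scene spice_jar [277.5 337.1] 0.81 [ 501.5 -141.2    0. ]
scene salt_shaker [301.6 264.8] 0.84 [ 626.1 -297.1    0. ]
scene salt_shaker [391.7 268.5] 0.7 [ 490.3 -444.2    0. ]
{'fx': 437.49768768513405, 'fy': 437.49768768513405, 'cx': 316.4009738106427, 'cy': 241.76823732220825, 'k1': 0.03543667677762537, 'origin': array([ 485.71882491, -296.94634092,  976.07007884]), 'attitude': array([-2.1904441 ,  2.19150836, -0.11490981])}
top plunger_top [279.3 269. ] 0.57 [ 501.9 -245.6  136. ]
top box [304.4 273.2] 0.69 [ 495.2 -293.1    0. ]
top pin_tip [328.2 270.3] 0.43
[... 327 characters left out ...]
037, -0.01500112,
        1.1290104 , -0.05650195]), 'joint_vel': array([ 0.00159333, -0.00044565, -0.00076871,  0.00114091,  0.00030907,
       -0.00012272, -0.00061445]), 'joint_efforts': array([-5.11065919e-04, -7.65294743e+01,  2.24792831e+00, -2.86252767e+01,
        1.53965014e-02,  2.38376721e-03,  1.04389960e-05]), 'eef_pos': array([197.39779778, 645.48087809, 207.31116892]), 'tcp_rot': array([ 4.64496315e-01,  3.10706379e+00, -1.49537124e-05]), 'force': array([ 0.02194241, -0.18393682, -0.80371413]), 'moment': array([-0.01962224, -0.02686028, -0.02395288]), 'finger_force': 0.0, 'grip_width': 0.9990987828182083}
[[-0.956  0.292 -0.   ]
 [ 0.292  0.956 -0.   ]
 [-0.    -0.    -1.   ]]
```

View images.

View pics/scene0.png

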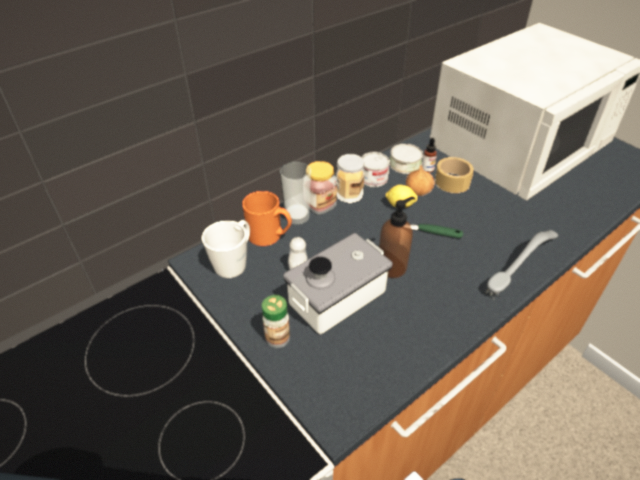

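View pics/top0.png

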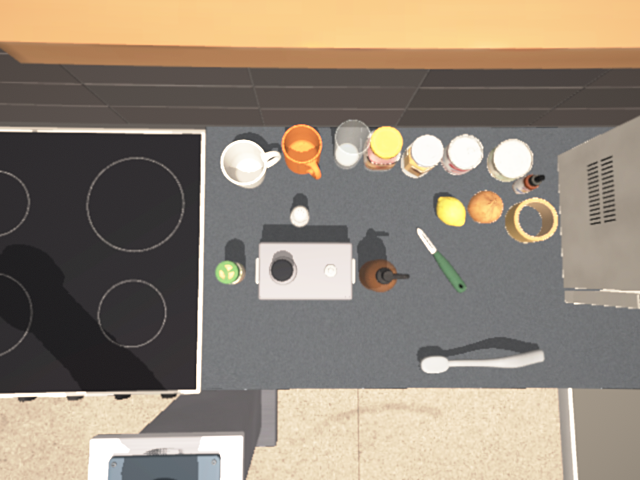

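The scene picture shows the black knob at about (320,266), the pin at about (357,255) and the spice jar at the near end. The top picture shows the knob at about (282,269), the pin at (331,271), soap to the right, jar to the left and salt behind. I'll swing round in an arc with the fingers shut.

Call:
jog_arm:
  steps: [-0.04, -0.005, -0.004, 0, 0, 3.6, -0.04, -0.005, -0.004, 0, 0, 3.6, -0.04, -0.005, -0.004, 0, 0, 3.6, -0.04, -0.005, -0.004, 0, 0, 3.6, -0.04, -0.005, -0.004, 0, 0, 3.6, -0.04, -0.005, -0.004, 0, 0, 3.6, -0.04, -0.005, -0.004, 0, 0, 3.6, -0.04, -0.005, -0.004, 0, 0, 3.6, -0.04, -0.005, -0.004, 0, 0, 3.6, -0.04, -0.005, -0.004, 0, 0, 3.6]
  grip: 0
  grip_force: 20

```text
time: 1.53
eef_pos: [501.0, 387.3, 247.5]
tcp_rot: [1.406, 2.809, 0.001]
force: [1.1, 0.5, 0.1]
grip_width: 0.001
finger_force: 0.0
```

Call:
jog_arm:
  steps: [-0.04, -0.005, 0, 0, 0, 3.6, -0.04, -0.005, 0, 0, 0, 3.6, -0.04, -0.005, 0, 0, 0, 3.6, -0.04, -0.005, 0, 0, 0, 3.6, -0.04, -0.005, 0, 0, 0, 3.6, -0.04, -0.005, 0, 0, 0, 3.6, -0.04, -0.005, 0, 0, 0, 3.6, -0.04, -0.005, 0, 0, 0, 3.6, -0.04, -0.005, 0, 0, 0, 3.6, -0.04, -0.005, 0, 0, 0, 3.6]

```text
time: 2.37
eef_pos: [593.6, 1.6, 247.4]
tcp_rot: [2.205, 2.237, 0.001]
force: [0.3, 0.5, -0.5]
grip_width: 0.002
finger_force: 0.0
```

```bash
cat >> h.py <<'E'
def tgt(p):
    s=arm.get_state(); M=R.from_rotvec(s['tcp_rot']).as_matrix()
    print('t',round(s['time'],2),'tcp',np.round(s['eef_pos'],1),'F',np.round(s['force'],1),'grip',round(s['grip_width'],3))
    print(M.round(3).tolist()); print('tool delta',(M.T@(np.array(p)-s['eef_pos'])).round(1))
E
python3 - <<'E'
from h import *
P=[]
for c in ("scene","top"):
    img=arm.get_image(c); cv2.imwrite(f"pics/{c}1.png",cv2.resize(img[200:340,220:400] ,None,fx=4,fy=4,interpolation=cv2.INTER_CUBIC)[:,:,::-1])
    for n,z in (("plunger_top",136),("pin_tip",107),("box",0)):
        for r in arm.place_of(n,c)[:1]: print(c,n,np.round(r['location'],1),round(r['confidence'],2),at_z(c,r['location'],z).round(1))
print(at_z('scene',(320,266),136),at_z('top',(282.5,269),136))
tgt([506,-250,200])
E
```

```text
top plunger_top [282. 271.] 0.79 [ 498.1 -250.8  136. ]
top pin_tip [328.1 270.2] 0.58 [ 500.  -340.5  107. ]
top box [305.8 273.9] 0.65 [ 493.6 -296.2    0. ]
[ 497.41112518 -246.69877267  136.        ] [ 501.94017818 -251.75692026  136.        ]
t 2.77 tcp [593.5   5.3 247.1] F [ 0.5 -0.2 -0.6] grip 0.003
[[-0.02, 1.0, -0.0], [1.0, 0.02, 0.001], [0.001, -0.0, -1.0]]
tool delta [-253.5  -92.7   47. ]
```

View pics/top1.png

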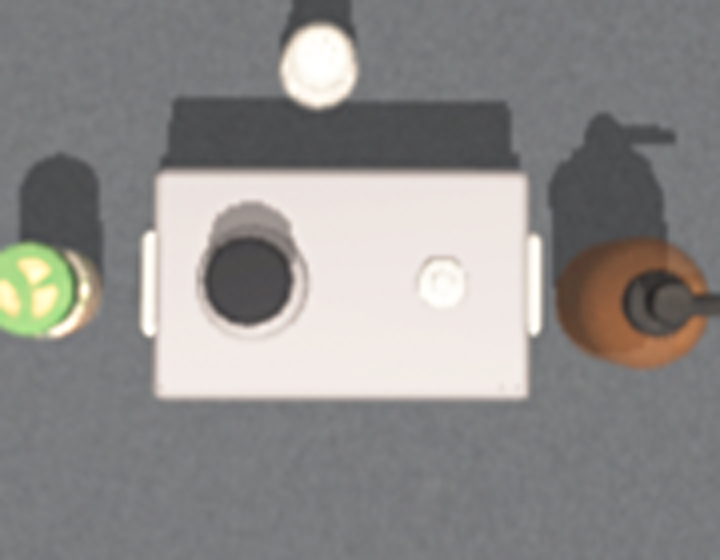

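The crop shows the knob top at full-image (282,270), giving about (499.5, -250.5). It also shows the pin nearly flush at (330,270). I'll move to a hover above the knob.

Call:
jog_arm:
  steps: [-0.0317, -0.0124, 0, 0, 0, 0, -0.0317, -0.0124, 0, 0, 0, 0, -0.0317, -0.0124, 0, 0, 0, 0, -0.0317, -0.0124, 0, 0, 0, 0, -0.0317, -0.0124, 0.012, 0, 0, 0, -0.0317, -0.0124, 0.012, 0, 0, 0, -0.0317, -0.0124, 0.012, 0, 0, 0, -0.0317, -0.0124, 0.012, 0, 0, 0, 0, 0, 0.0195, 0, 0, 0, 0, 0, 0.0195, 0, 0, 0]

```text
time: 3.6
eef_pos: [498.4, -253.6, 160.1]
tcp_rot: [2.203, 2.237, -0.0]
force: [0.4, 0.6, -0.2]
grip_width: 0.002
finger_force: 0.0
```

```bash
python3 - <<'E'
from h import *
for c in ("scene","top"):
    img=arm.get_image(c); cv2.imwrite(f"pics/{c}2.png",cv2.resize(img[190:350,220:430] ,None,fx=3.5,fy=3.5,interpolation=cv2.INTER_CUBIC)[:,:,::-1])
tgt([499.5,-250.5,160])
E
```

```text
t 3.7 tcp [ 497.6 -250.1  157.8] F [-0.4  0.3 -1.2] grip -0.001
[[-0.019, 1.0, -0.004], [1.0, 0.019, 0.002], [0.002, -0.004, -1.0]]
tool delta [-0.4  1.9 -2.2]
```

View pics/scene2.png

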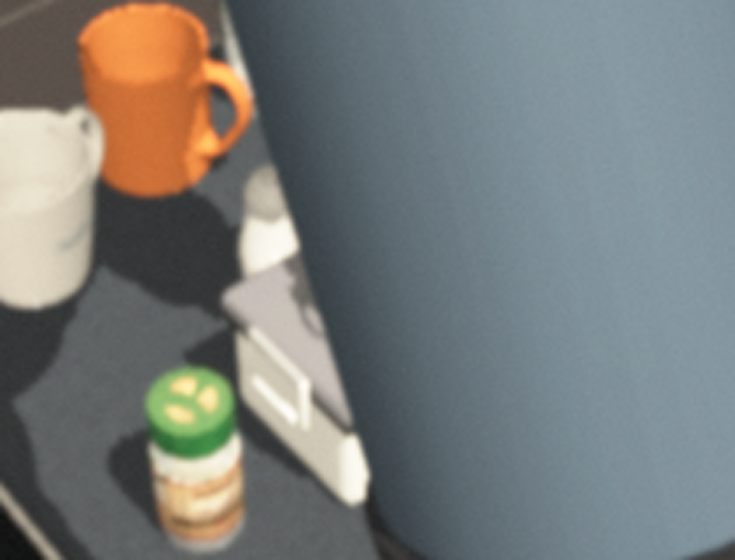

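The arm hides the knob in the scene view, but the jar and box are undisturbed. First press, done slowly.

Call:
jog_arm:
  steps: [0, 0.001, 0.005, 0, 0, 0, 0, 0, 0.005, 0, 0, 0, 0, 0, 0.005, 0, 0, 0, 0, 0, 0.005, 0, 0, 0, 0, 0, 0.005, 0, 0, 0, 0, 0, 0.004, 0, 0, 0, 0, 0, 0, 0, 0, 0, 0, 0, 0, 0, 0, 0, 0, 0, 0, 0, 0, 0, 0, 0, 0, 0, 0, 0]

```text
time: 4.53
eef_pos: [499.8, -251.9, 131.6]
tcp_rot: [2.202, 2.24, 0.0]
force: [0.4, -0.7, -0.2]
grip_width: 0.006
finger_force: 0.0
```

```bash
python3 - <<'E'
from h import *
for c in ("top",):
    img=arm.get_image(c); cv2.imwrite(f"pics/{c}3.png",cv2.resize(img[190:350,200:410] ,None,fx=3.5,fy=3.5,interpolation=cv2.INTER_CUBIC)[:,:,::-1])
tgt([499.5,-250.5,150]); s=arm.get_state(); print(s['moment'],s['joint_efforts'],s['grip_width'])
E
```

```text
t 4.58 tcp [ 499.8 -251.9  131.6] F [ 0.6 -0.1 -0.7] grip -0.003
[[-0.017, 1.0, 0.0], [1.0, 0.017, -0.0], [-0.0, 0.0, -1.0]]
tool delta [  1.4  -0.2 -18.4]
[ 0.02265866 -0.03807432 -0.00230529] [-2.92824669e-03 -6.22446012e+01  7.57536203e+00 -2.23219353e+01
  1.33441191e-02  2.67899377e-03 -8.29037508e-04] -0.002831177506472863
```

View pics/top3.png

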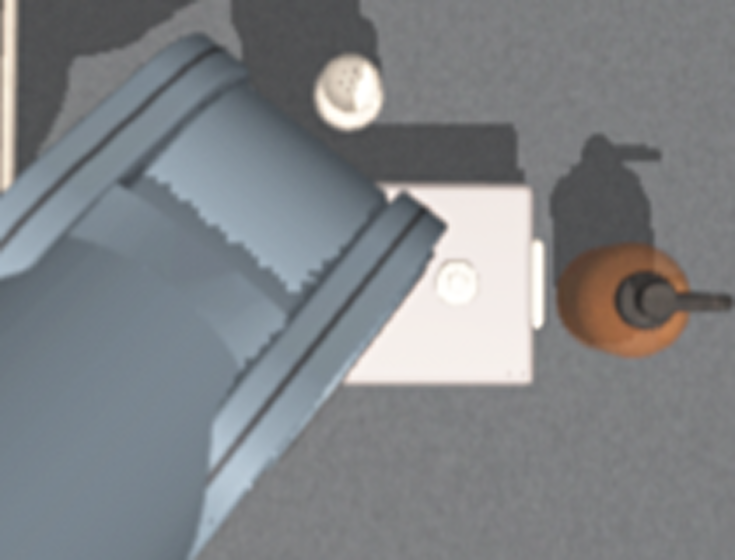

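Call:
jog_arm:
  steps: [0, 0, 0.001, 0, 0, 0, 0, 0, 0.001, 0, 0, 0, 0, 0, 0.001, 0, 0, 0, 0, 0, 0, 0, 0, 0, 0, 0, 0, 0, 0, 0, 0, 0, 0, 0, 0, 0, 0, 0, 0, 0, 0, 0, 0, 0, 0, 0, 0, 0, 0, 0, 0, 0, 0, 0, 0, 0, 0, 0, 0, 0]

```text
time: 5.42
eef_pos: [499.7, -251.8, 128.3]
tcp_rot: [2.202, 2.241, -0.0]
force: [0.0, 0.3, 0.2]
grip_width: 0.003
finger_force: 0.0
```

```bash
python3 - <<'E'
from h import *
a=arm.get_image("scene"); b=arm.get_image("top")
cv2.imwrite("pics/both4.png",cv2.resize(np.hstack([a,b]),(800,300),interpolation=cv2.INTER_AREA)[:,:,::-1])
s=arm.get_state(); print(s['joints'],s['joint_efforts'],s['force'])
m=arm.camera_model
def proj(c,p):
    k=m(c); A=R.from_rotvec(k['attitude']).as_matrix(); q=A.T@(np.array(p)-k['origin']); q=q[:2]/q[2]; q*=1+k['k1']*(q@q)
    return np.round(q*k['fx']+[k['cx'],k['cy']],1)
for c in("scene","top"): print(c,proj(c,[499.7,-251.8,136]),proj(c,[499.7,-251.8,200]),proj(c,[499.7,-251.8,300]))
E
```

```text
[ 0.11242969  0.52347207  0.41120485  1.85883491 -0.27796701  0.8156271
  0.68404515] [-1.29840046e-03 -6.25166845e+01  7.60397226e+00 -2.21745551e+01
  1.27740632e-02  2.35537198e-03 -9.48027576e-06] [ 0.01279279 -0.22407453  0.1453844 ]
scene [321.3 264. ] [321.2 239.3] [320.8 195.5]
top [282.5 270.2] [280.6 269.6] [276.8 268.4]
```

View pics/both4.png

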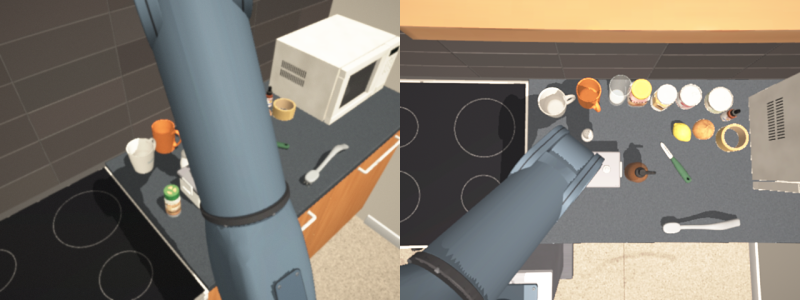

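Call:
jog_arm:
  steps: [0, 0, 0.001, 0, 0, 0, 0, 0, 0.001, 0, 0, 0, 0, 0, 0.001, 0, 0, 0, 0, 0, 0, 0, 0, 0, 0, 0, 0, 0, 0, 0, 0, 0, 0, 0, 0, 0, 0, 0, 0, 0, 0, 0, 0, 0, 0, 0, 0, 0, 0, 0, 0, 0, 0, 0, 0, 0, 0, 0, 0, 0]

```text
time: 6.35
eef_pos: [499.6, -251.8, 125.3]
tcp_rot: [2.202, 2.241, -0.0]
force: [0.4, 0.1, -0.8]
grip_width: -0.002
finger_force: 0.0
```

```bash
python3 - <<'E'
from h import *
tgt([499.5,-250.5,150]);s=arm.get_state(); print(s['joints'],s['joint_efforts'],s['moment'])
for n in ("plunger_top","pin_tip","box"):
  for c in ("top","scene"):print(n,c,[(np.round(r['location'],1),round(r['confidence'],2)) for r in arm.boxes_of(n,c)[:2]])
E
```

```text
t 6.35 tcp [ 499.6 -251.8  125.3] F [ 0.4  0.1 -0.8] grip -0.002
[[-0.017, 1.0, -0.0], [1.0, 0.017, -0.0], [-0.0, -0.0, -1.0]]
tool delta [  1.3  -0.1 -24.7]
[ 0.11401728  0.52711627  0.40919973  1.86217437 -0.28024169  0.80884248
  0.68611272] [ 1.68375180e-03 -6.26652002e+01  7.61947364e+00 -2.20172203e+01
  1.27742579e-02  1.88460021e-03 -8.66768869e-05] [0.01795127 0.00671671 0.04812251]
plunger_top top []
plunger_top scene []
pin_tip top []
pin_tip scene []
box top []
box scene [(array([300.5, 295.6]), 0.77)]
```

Call:
jog_arm:
  steps: [0, 0, -0.04, 0, 0, 0, 0, 0, -0.04, 0, 0, 0, 0, 0, -0.04, 0, 0, 0, 0.035, 0.005, 0, 0, 0, 0, 0.035, 0.005, 0, 0, 0, 0, 0.035, 0.005, 0, 0, 0, 0, 0.035, 0.005, 0, 0, 0, 0, 0.035, 0.005, 0, 0, 0, 0, 0.035, 0.005, 0, 0, 0, 0, 0.035, 0.005, 0, 0, 0, 0]

```text
time: 7.48
eef_pos: [530.3, -4.5, 245.5]
tcp_rot: [2.202, 2.24, 0.0]
force: [0.8, 0.0, -0.2]
grip_width: 0.001
finger_force: 0.0
```

```bash
cat >> h.py <<'E'
def proj(c,p):
    k=arm.camera_model(c); A=R.from_rotvec(k['attitude']).as_matrix(); q=A.T@(np.array(p)-k['origin']); q=q[:2]/q[2]; q=q*(1+k['k1']*(q@q))
    return np.round(q*k['fx']+[k['cx'],k['cy']],1)
E
python3 - <<'E'
from h import *
arm.get_image("top"); tgt([0,0,0]); s=arm.get_state(); a=arm.get_image("top"); b=arm.get_image("scene")
p=np.array(s['eef_pos'])
for c in("top","scene"): print(c,"tip",proj(c,p-[0,0,14]),"tcp",proj(c,p),"body",proj(c,p+[0,0,60]))
cv2.imwrite("pics/top5.png",np.hstack([cv2.resize(a[150:350,50:350],(400,267)),cv2.resize(b,(400,267))])[:,:,::-1])
cv2.imwrite("pics/top5b.png",cv2.resize(a[180:340,60:260],(800,640))[:600,:,::-1])
for c in("top","scene"):
  for n,z in (("plunger_top",136),("pin_tip",107),("box",0)):
    for r in arm.place_of(n,c)[:1]: print(c,n,np.round(r['location'],1),round(r['confidence'],2),at_z(c,r['location'],z).round(1))
E
```

```text
t 7.53 tcp [531.3   4.3 244.9] F [ 0.5  6.9 -0.8] grip 0.002
[[-0.026, 1.0, -0.0], [1.0, 0.026, 0.004], [0.004, -0.0, -1.0]]
tool delta [   8.4 -531.2  245. ]
top tip [126.5 250.7] tcp [123.  250.2] body [106.3 247.7]
scene tip [181.  286.6] tcp [179.2 280.6] body [171.  253.3]
top plunger_top [280.2 267.9] 0.98 [ 504.  -247.4  136. ]
top pin_tip [329.2 269.9] 0.55 [ 500.6 -342.7  107. ]
top box [303.7 270. ] 0.86 [ 502.3 -291.5    0. ]
```

View pics/top5b.png

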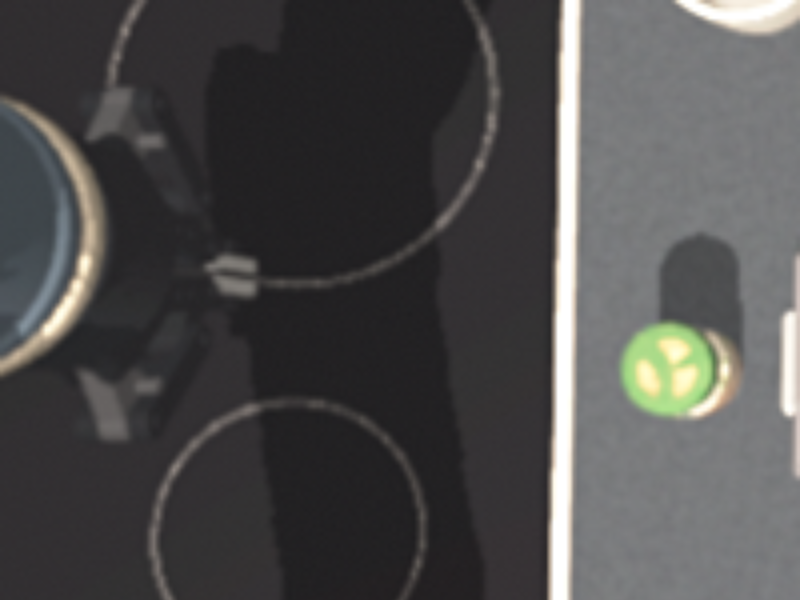

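```bash
python3 - <<'E'
from h import *
for i in range(3): arm.get_image("top")
s=arm.get_state(); tgt([0,0,0]); a=arm.get_image("top"); b=arm.get_image("scene")
p=np.array(s['eef_pos']); 
for c in("top","scene"): print(c,[proj(c,p+[0,d,z]) for d in(11,-11) for z in (-14,0,20,40)])
A=cv2.resize(a[215:285,85:155],(560,560),interpolation=cv2.INTER_CUBIC)
B=cv2.resize(b[180:350,110:180+75],(240,544),interpolation=cv2.INTER_CUBIC); B=np.vstack([B,np.zeros((16,240,3),np.uint8)])
cv2.imwrite("pics/tip6.png",np.hstack([np.minimum(A.astype(int)*2,255).astype(np.uint8),B])[:,:,::-1])
E
```

```text
t 8.08 tcp [530.4  -7.  245.3] F [-0.4  0.  -0. ] grip -0.004
[[-0.016, 1.0, 0.0], [1.0, 0.016, -0.0], [-0.0, 0.0, -1.0]]
tool delta [  15.5 -530.2  245.3]
top [array([126.6, 251.3]), array([123.1, 250.7]), array([117.9, 250. ]), array([112.3, 249.2]), array([140. , 251.2]), array([136.8, 250.7]), array([131.9, 250. ]), array([126.8, 249.2])]
scene [array([181.4, 286.7]), array([179.6, 280.7]), array([177. , 271.9]), array([174.3, 262.8]), array([193.8, 280. ]), array([192.2, 274. ]), array([189.8, 265.2]), array([187.4, 256. ])]
```

View pics/tip6.png

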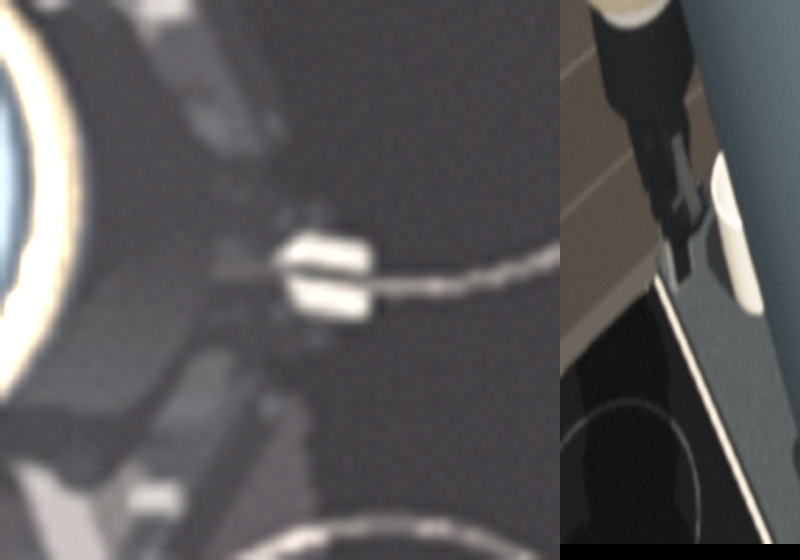

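```bash
python3 - <<'E'
from h import *
def tri(a,b):
    o1,d1=ray("top",a);o2,d2=ray("scene",b)
    t=np.linalg.lstsq(np.c_[d1,-d2],o2-o1,rcond=None)[0]; p,q=o1+d1*t[0],o2+d2*t[1]
    print(((p+q)/2).round(1),"gap",np.linalg.norm(p-q).round(1))
tri((131.6,249.6),(147,270.6)); tri((131.6,249.6),(149.5,269.5)); tri((128,249.6),(147,270.6))
print("knob");tri((282,270.2),(319.5,265)); tri((280.2,267.9),(317.3,261.4))
print("soap base net check"); 
for w in ((235,251),):print(at_z("top",w,0))
E
```

```text
[547.6  14.6 254.3] gap 60.1
[546.7  12.3 256.1] gap 56.7
[546.3  17.1 257.3] gap 55.5
knob
[ 500.6 -249.7  134. ] gap 2.6
[ 504.5 -247.1  142.3] gap 1.7
soap base net check
[ 544.66417512 -138.89493661    0.        ]
```

The scene crop was 110–255 columns wide, so the scale is 1.655 and the shut fingertip sits at scene (182.5,270.6) and top (131.6,249.6). Both views put the tips about 20 mm above the reported TCP instead of 14 mm below it. That explains why nothing touched, so I expect contact at a reported z of about 116. I'm going back to the knob.

Call:
jog_arm:
  steps: [-0.0348, -0.0049, 0, 0, 0, 0, -0.0348, -0.0049, 0, 0, 0, 0, -0.0348, -0.0049, 0, 0, 0, 0, -0.0348, -0.0049, 0, 0, 0, 0, -0.0348, -0.0049, 0, 0, 0, 0, -0.0348, -0.0049, 0, 0, 0, 0, -0.0348, -0.0049, 0, 0, 0, 0, 0, 0, 0.035, 0, 0, 0, 0, 0, 0.035, 0, 0, 0, 0, 0, 0.035, 0, 0, 0]

```text
time: 9.02
eef_pos: [500.3, -251.5, 139.5]
tcp_rot: [2.203, 2.237, 0.001]
force: [0.8, 1.1, -0.7]
grip_width: 0.001
finger_force: 0.0
```

Call:
jog_arm:
  steps: [0, 0, 0.005, 0, 0, 0, 0, 0, 0.005, 0, 0, 0, 0, 0, 0.005, 0, 0, 0, 0, 0, 0.005, 0, 0, 0, 0, 0, 0.003, 0, 0, 0, 0, 0, 0.003, 0, 0, 0, 0, 0, 0.002, 0, 0, 0, 0, 0, 0.002, 0, 0, 0, 0, 0, 0, 0, 0, 0, 0, 0, 0, 0, 0, 0]

```text
time: 9.85
eef_pos: [500.8, -250.5, 110.7]
tcp_rot: [2.201, 2.24, 0.001]
force: [1.3, -0.2, 2.8]
grip_width: -0.001
finger_force: 1.6
```

Call:
jog_arm:
  steps: [0, 0, 0.002, 0, 0, 0, 0, 0, 0.002, 0, 0, 0, 0, 0, 0.002, 0, 0, 0, 0, 0, 0.002, 0, 0, 0, 0, 0, 0.002, 0, 0, 0, 0, 0, 0.002, 0, 0, 0, 0, 0, 0.002, 0, 0, 0, 0, 0, 0, 0, 0, 0, 0, 0, 0, 0, 0, 0, 0, 0, 0, 0, 0, 0]

```text
time: 10.68
eef_pos: [500.8, -250.5, 96.4]
tcp_rot: [2.201, 2.24, 0.001]
force: [1.0, 0.8, 6.1]
grip_width: 0.002
finger_force: 3.0
```

Call:
jog_arm:
  steps: [0, 0, 0.001, 0, 0, 0, 0, 0, 0.001, 0, 0, 0, 0, 0, 0.001, 0, 0, 0, 0, 0, 0.001, 0, 0, 0, 0, 0, 0.001, 0, 0, 0, 0, 0, 0.001, 0, 0, 0, 0, 0, 0, 0, 0, 0, 0, 0, 0, 0, 0, 0, 0, 0, 0, 0, 0, 0, 0, 0, 0, 0, 0, 0]

```text
time: 11.52
eef_pos: [501.0, -250.5, 93.2]
tcp_rot: [2.201, 2.239, 0.004]
force: [-7.9, 6.7, 39.8]
grip_width: 0.003
finger_force: 20.0
```

Bottom stop found at a reported z of about 93.5. Now the strokes: up fully, then down to about 92.

Call:
jog_arm:
  steps: [0, 0, -0.014, 0, 0, 0, 0, 0, -0.014, 0, 0, 0, 0, 0, 0, 0, 0, 0, 0, 0, 0, 0, 0, 0, 0, 0, 0, 0, 0, 0, 0, 0, 0, 0, 0, 0, 0, 0, 0, 0, 0, 0, 0, 0, 0, 0, 0, 0, 0, 0, 0, 0, 0, 0, 0, 0, 0, 0, 0, 0]

```text
time: 12.35
eef_pos: [500.2, -250.4, 118.1]
tcp_rot: [-2.202, -2.24, 0.0]
force: [0.2, -0.1, 1.0]
grip_width: 0.003
finger_force: 0.0
```

Call:
jog_arm:
  steps: [0, 0, 0.01, 0, 0, 0, 0, 0, 0.01, 0, 0, 0, 0, 0, 0.0065, 0, 0, 0, 0, 0, 0, 0, 0, 0, 0, 0, 0, 0, 0, 0, 0, 0, 0, 0, 0, 0, 0, 0, 0, 0, 0, 0, 0, 0, 0, 0, 0, 0, 0, 0, 0, 0, 0, 0, 0, 0, 0, 0, 0, 0]

```text
time: 13.18
eef_pos: [501.3, -251.0, 93.3]
tcp_rot: [2.2, 2.238, 0.003]
force: [-3.9, 2.4, 27.3]
grip_width: -0.004
finger_force: 13.7
```

Good: 27 N on the stop when down, free when up. Repeating with equal 26.5 mm strokes.

Call:
jog_arm:
  steps: [0, 0, -0.0135, 0, 0, 0, 0, 0, -0.013, 0, 0, 0, 0, 0, 0, 0, 0, 0, 0, 0, 0, 0, 0, 0, 0, 0, 0, 0, 0, 0, 0, 0, 0, 0, 0, 0, 0, 0, 0, 0, 0, 0, 0, 0, 0, 0, 0, 0, 0, 0, 0, 0, 0, 0, 0, 0, 0, 0, 0, 0]

```text
time: 14.02
eef_pos: [500.3, -250.4, 118.1]
tcp_rot: [-2.202, -2.24, 0.0]
force: [-0.4, 0.3, -0.5]
grip_width: -0.001
finger_force: 0.0
```

Call:
jog_arm:
  steps: [0, 0, 0.01, 0, 0, 0, 0, 0, 0.01, 0, 0, 0, 0, 0, 0.0065, 0, 0, 0, 0, 0, 0, 0, 0, 0, 0, 0, 0, 0, 0, 0, 0, 0, 0, 0, 0, 0, 0, 0, 0, 0, 0, 0, 0, 0, 0, 0, 0, 0, 0, 0, 0, 0, 0, 0, 0, 0, 0, 0, 0, 0]

```text
time: 14.85
eef_pos: [501.3, -251.0, 93.3]
tcp_rot: [2.201, 2.238, 0.003]
force: [-4.3, 2.6, 27.8]
grip_width: -0.001
finger_force: 13.6
```

Call:
jog_arm:
  steps: [0, 0, -0.0135, 0, 0, 0, 0, 0, -0.013, 0, 0, 0, 0, 0, 0, 0, 0, 0, 0, 0, 0, 0, 0, 0, 0, 0, 0, 0, 0, 0, 0, 0, 0, 0, 0, 0, 0, 0, 0, 0, 0, 0, 0, 0, 0, 0, 0, 0, 0, 0, 0, 0, 0, 0, 0, 0, 0, 0, 0, 0]

```text
time: 15.68
eef_pos: [500.3, -250.4, 118.1]
tcp_rot: [-2.202, -2.241, 0.0]
force: [-0.1, 0.8, 0.2]
grip_width: -0.001
finger_force: 0.0
```

Call:
jog_arm:
  steps: [0, 0, 0.01, 0, 0, 0, 0, 0, 0.01, 0, 0, 0, 0, 0, 0.0065, 0, 0, 0, 0, 0, 0, 0, 0, 0, 0, 0, 0, 0, 0, 0, 0, 0, 0, 0, 0, 0, 0, 0, 0, 0, 0, 0, 0, 0, 0, 0, 0, 0, 0, 0, 0, 0, 0, 0, 0, 0, 0, 0, 0, 0]

```text
time: 16.52
eef_pos: [501.3, -251.0, 93.3]
tcp_rot: [2.201, 2.238, 0.003]
force: [-2.8, 2.9, 27.3]
grip_width: -0.001
finger_force: 13.7
```

Call:
jog_arm:
  steps: [0, 0, -0.0135, 0, 0, 0, 0, 0, -0.013, 0, 0, 0, 0, 0, 0, 0, 0, 0, 0, 0, 0, 0, 0, 0, 0, 0, 0, 0, 0, 0, 0, 0, 0, 0, 0, 0, 0, 0, 0, 0, 0, 0, 0, 0, 0, 0, 0, 0, 0, 0, 0, 0, 0, 0, 0, 0, 0, 0, 0, 0]

```text
time: 17.35
eef_pos: [500.2, -250.4, 118.1]
tcp_rot: [-2.202, -2.24, 0.0]
force: [0.8, 0.7, -0.4]
grip_width: 0.002
finger_force: 0.0
```

Call:
jog_arm:
  steps: [0, 0, 0.01, 0, 0, 0, 0, 0, 0.01, 0, 0, 0, 0, 0, 0.0065, 0, 0, 0, 0, 0, 0, 0, 0, 0, 0, 0, 0, 0, 0, 0, 0, 0, 0, 0, 0, 0, 0, 0, 0, 0, 0, 0, 0, 0, 0, 0, 0, 0, 0, 0, 0, 0, 0, 0, 0, 0, 0, 0, 0, 0]

```text
time: 18.18
eef_pos: [501.3, -251.0, 93.3]
tcp_rot: [2.201, 2.238, 0.003]
force: [-4.8, 2.3, 27.7]
grip_width: 0.001
finger_force: 14.2
```

Call:
jog_arm:
  steps: [0, 0, -0.0135, 0, 0, 0, 0, 0, -0.013, 0, 0, 0, 0, 0, 0, 0, 0, 0, 0, 0, 0, 0, 0, 0, 0, 0, 0, 0, 0, 0, 0, 0, 0, 0, 0, 0, 0, 0, 0, 0, 0, 0, 0, 0, 0, 0, 0, 0, 0, 0, 0, 0, 0, 0, 0, 0, 0, 0, 0, 0]

```text
time: 19.02
eef_pos: [500.3, -250.3, 118.1]
tcp_rot: [-2.202, -2.24, 0.0]
force: [-0.5, 0.1, 0.1]
grip_width: -0.001
finger_force: 0.0
```

Call:
jog_arm:
  steps: [0, 0, 0.01, 0, 0, 0, 0, 0, 0.01, 0, 0, 0, 0, 0, 0.0065, 0, 0, 0, 0, 0, 0, 0, 0, 0, 0, 0, 0, 0, 0, 0, 0, 0, 0, 0, 0, 0, 0, 0, 0, 0, 0, 0, 0, 0, 0, 0, 0, 0, 0, 0, 0, 0, 0, 0, 0, 0, 0, 0, 0, 0]

```text
time: 19.85
eef_pos: [501.3, -251.0, 93.3]
tcp_rot: [2.201, 2.238, 0.003]
force: [-4.5, 2.7, 29.3]
grip_width: 0.004
finger_force: 14.1
```

Call:
jog_arm:
  steps: [0, 0, -0.0135, 0, 0, 0, 0, 0, -0.013, 0, 0, 0, 0, 0, 0, 0, 0, 0, 0, 0, 0, 0, 0, 0, 0, 0, 0, 0, 0, 0, 0, 0, 0, 0, 0, 0, 0, 0, 0, 0, 0, 0, 0, 0, 0, 0, 0, 0, 0, 0, 0, 0, 0, 0, 0, 0, 0, 0, 0, 0]

```text
time: 20.68
eef_pos: [500.2, -250.3, 118.1]
tcp_rot: [-2.202, -2.24, 0.0]
force: [0.5, 0.3, 0.7]
grip_width: 0.0
finger_force: 0.0
```

Call:
jog_arm:
  steps: [0, 0, 0.01, 0, 0, 0, 0, 0, 0.01, 0, 0, 0, 0, 0, 0.0065, 0, 0, 0, 0, 0, 0, 0, 0, 0, 0, 0, 0, 0, 0, 0, 0, 0, 0, 0, 0, 0, 0, 0, 0, 0, 0, 0, 0, 0, 0, 0, 0, 0, 0, 0, 0, 0, 0, 0, 0, 0, 0, 0, 0, 0]

```text
time: 21.52
eef_pos: [501.3, -251.0, 93.3]
tcp_rot: [2.201, 2.238, 0.003]
force: [-4.2, 3.4, 27.3]
grip_width: -0.003
finger_force: 14.1
```

Call:
jog_arm:
  steps: [0, 0, -0.02, 0, 0, 0, 0, 0, -0.035, 0, 0, 0, 0, 0, -0.035, 0, 0, 0, 0, 0, -0.035, 0, 0, 0, 0, 0, -0.03, 0, 0, 0, 0.035, 0.005, 0, 0, 0, 0, 0.035, 0.005, 0, 0, 0, 0, 0.035, 0.005, 0, 0, 0, 0, 0.035, 0.005, 0, 0, 0, 0, 0.035, 0.005, 0, 0, 0, 0]

```text
time: 22.35
eef_pos: [521.9, -73.1, 245.8]
tcp_rot: [-2.201, -2.24, 0.001]
force: [0.7, -0.1, 0.2]
grip_width: -0.002
finger_force: 0.0
```

Call:
jog_arm:
  steps: [0.035, 0.005, 0, 0, 0, 0, 0.035, 0.005, 0, 0, 0, 0, 0.035, 0.005, 0, 0, 0, 0, 0.035, 0.005, 0, 0, 0, 0, 0.035, 0.005, 0, 0, 0, 0, 0.035, 0.005, 0, 0, 0, 0, 0, 0, 0, 0, 0, 0, 0, 0, 0, 0, 0, 0, 0, 0, 0, 0, 0, 0, 0, 0, 0, 0, 0, 0]

```text
time: 23.18
eef_pos: [548.5, 133.9, 246.3]
tcp_rot: [2.204, 2.238, -0.002]
force: [-0.5, -0.0, 0.3]
grip_width: -0.002
finger_force: 0.0
```

```bash
python3 - <<'E'
from h import *
out=[]
for c in ("scene","top"):
    img=arm.get_image(c); out.append(cv2.resize(img[200:350,220:420],(400,300),interpolation=cv2.INTER_CUBIC))
    for n,z in (("plunger_top",136),("pin_tip",131),("box",0),("soap_pump",0),("spice_jar",0),("salt_shaker",0)):
        for r in arm.place_of(n,c)[:1]: print(c,n,np.round(r['location'],1),round(r['confidence'],2),at_z(c,r['location'],z).round(1))
cv2.imwrite("pics/end.png",np.hstack(out)[:,:,::-1])
tgt([0,0,0])
print(proj("scene",[500,-345,107]),proj("scene",[500,-345,131]))
E
```

```text
scene soap_pump [391.  269.3] 0.78 [ 489.5 -441.3    0. ]
top plunger_top [279.1 271.4] 0.94 [ 497.4 -245.3  136. ]
top pin_tip [329.3 272.5] 0.53 [ 495.2 -341.6  131. ]
top box [302.2 274.6] 0.59 [ 492.1 -288.2    0. ]
top soap_pump [373.6 273.3] 0.74 [ 494.8 -447.5    0. ]
top spice_jar [232.1 273.1] 0.72 [ 495.7 -133.2    0. ]
top salt_shaker [297.9 221. ] 0.67 [ 612.1 -278.4    0. ]
t 23.88 tcp [548.6 135.6 246.8] F [0.2 0.2 0.1] grip 0.001
[[-0.017, 1.0, 0.0], [1.0, 0.017, 0.0], [0.0, 0.0, -1.0]]
tool delta [-126.  -550.9  246.8]
[357.6 252.3] [358.2 243.7]
```

View pics/end.png

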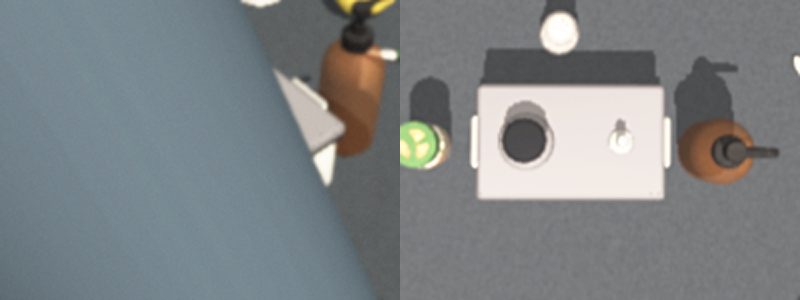

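The final picture shows the knob up at (282,270) and the box and bystanders where they were. The pin at (330,270) now casts a shadow about 10 px long, which fits fully out. All seven strokes were full, so I'm handing the job in.

```bash
python3 -c "
from h import *
print(arm.close_job())"
```

```text
the job is handed in; nothing more can be done
None
```

I pressed the knob seven full strokes and handed the job in at about 24 s; no verdict came back, but the last overhead picture shows the pin out, the knob up, and the box and bystanders in place.

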